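# Press the alloy mark into a wax button

### The job

Take the punch with the yellow band out of its stand and press its tip squarely into the middle of the pale wax dot on the green wax button, leaning on it with an even 12 N, give or take 3 N, for two full seconds (over 20 N the wax cracks). Then lift it straight off without sliding or tilting it on the wax, and lower it gently back into its own hole in the stand, fully home, and let go. Do not touch the button with the gripper, keep it in its seat, and leave the other punches, the wax tree and the dish of rings as they are.

Things in the scene. Friction and masses are not known exactly. Their poses are not given: they have to be found in the camera images.
- punch_yellow: steel hand stamp, rigid, 12 mm square rod, 110 mm long, 0.12 kg, standing tip down in the stand, its sides parallel to the stand's; yellow band 90 to 100 mm above the tip, yellow cap on top. Origin at the centre of the tip face, z up along the rod, x and y square to its flat sides. The lowest 18 mm narrows to a flat tip 7 mm square
- punch_yellow_tip (a point): the centre of the yellow-banded punch's flat tip (same point as its origin)
- punch_red: the same stamp with a red band and cap; bystander; origin at its tip
- punch_white: the same stamp with a white band and cap; bystander; origin at its tip
- stand: fixed hardwood block, 60 x 150 x 55 mm (x, y, z), origin at the centre of its underside. Three square holes, 14 mm wide, mouths chamfered 3 mm, 45 mm deep (floor 10 mm above the bench), in a row at y = -50, 0 and 50 mm, a punch in each in varying order. A punch that is home has its tip 10 mm above the bench and 65 mm of rod free
- flask_base: fixed black rubber flask base, 100 mm round (116 mm at its foot), 18 mm high, origin at the centre of its underside; round seat in its top, 59 mm wide and 6 mm deep, floor 12 mm above the bench
- button: green hard-wax disc, 56 mm across and 14 mm thick, 35 g, loose in the seat with 1.5 mm play all round; its top is about 26 mm above the bench. Origin at the centre of its underside, z up. A stem stub 12 mm across stands 14 mm up from the centre of its top. Beside the stub, 17 mm from the centre along the button's x axis, sits a pale dot of wax
- mark (a point): the point on the button's top face under the middle of the pale dot, 14 mm above the button's underside. The dot is 15 mm across with a flat top, dripped by hand: it stands between 1.5 and 5.5 mm proud of the face, differently each time, and this height is not measured. It is stiff: only a few tenths of a mm of give at 10 N
- tree: bystander: green wax tree of small rings, 65 mm across the foot, 142 mm tall, loose; origin at the centre of its underside
- dish: bystander: dark steel dish of green wax rings, 120 mm across, 20 mm tall, loose; origin at the centre of its underside
Things that resemble listed ones, but are neither listed nor needed, are in the scene too. Leave any pink look-alike of the flask_base alone. What is shaped like the punch_yellow but orange is not meant.

How it is judged (in metres and radians):
On the way, in this order (a step that is already met when the one before it is completed fails the run):
1. the yellow-banded punch stands upright on the pale dot, its tip centre within 4 mm of the middle, pressed with 9 to 15 N for 1.5 s without a break (contact force between punch_yellow and button between 9 and 15 N and horizontal distance between punch_yellow_tip and mark below 0.004 m and angle between punch_yellow's own z axis and vertical below 0.08 rad), for 1.5 s.
2. the punch is lifted clear of the button, 15 mm or more (z of punch_yellow_tip in the frame of mark above 0.015 m and contact force between punch_yellow and button below 0.1 N), for 0.1 s.
At the end, for the whole second after the job is handed in: the yellow-banded punch stands at rest in its own hole of the stand, let go, fully home (tip within 2.5 mm of the hole's floor) and upright within 0.12 rad; the button lies flat in the seat of the flask base, its centre within 4 mm of the seat's (x of punch_yellow_tip in the frame of stand between -0.004 and 0.004 m and y of punch_yellow_tip in the frame of stand between -0.056 and 0.056 m and z of punch_yellow_tip in the frame of stand below 0.0125 m and angle between punch_yellow's own z axis and vertical below 0.12 rad and linear speed of each of punch_yellow, button below 0.02 m/s and horizontal distance between button and flask_base below 0.004 m and z of button in the frame of flask_base below 0.0135 m and angle between button's own z axis and vertical below 0.06 rad); the robot touches nothing.
It fails at once if the wax is cracked: the punch presses it with more than 20 N (contact force between punch_yellow and button above 20 N).
It fails at once if the punch bears on the wax (over 2 N) with its tip more than 4.5 mm from the middle of the pale dot (misplaced or slid), or leaning more than 0.1 rad (contact force between punch_yellow and button above 2 N and (horizontal distance between punch_yellow_tip and mark above 0.0045 m or angle between punch_yellow's own z axis and vertical above 0.1 rad)).
It fails at once if the punch is dropped or rammed in its hole: faster than 0.4 m/s with its tip below the block's top (z of punch_yellow_tip in the frame of stand below 0.05 m and x of punch_yellow_tip in the frame of stand between -0.01 and 0.01 m and linear speed of punch_yellow above 0.4 m/s).
It fails at once if the gripper or arm touches the wax button (contact force between any of the fingers, the arm and button above 0.5 N).
It fails at once if a bystander is disturbed: another punch or the wax tree moved by more than 10 mm, the tree tipped, or the dish moved by more than 15 mm (distance of any of punch_red, punch_white, tree from where it was at the start of the episode above 0.01 m or angle between tree's own z axis and vertical above 0.15 rad or distance of dish from where it was at the start of the episode above 0.015 m).
It also fails if it takes over 70 s, if anything falls off the work surface, if the arm or the gripper's body presses on something with over 40 N, if the wrist force passes 120 N, or if a joint passes its speed limit or range.

### The arm

A 6-joint arm with a two-finger parallel gripper is mounted at the origin on the work surface. World frame = base frame: x ahead of the robot, y to its left, z up, the work surface at z = 0. Lengths are in mm, angles in rad, forces in N, time in s.
With the tool pointing down it reaches from about 350 to 725 mm from the base axis. Payload 4.3 kg.
Tool frame: the origin (TCP) lies at the very end of the fingers, on their centre line; the grasp point (between the pads) lies grip_point_offset behind it (grip_point_offset is the distance from the TCP to the grasp point, in mm); z points along the fingers, y is the line along which they close (so a half turn about z gives the same grasp; the last joint's range is limited). The gripper opens to 85 mm and grips with 20 to 120 N. Pads are 22 mm wide; open, the fingers measure 114 mm over their backs; the gripper's body (76 mm by 85 mm) begins 54 mm behind the grasp point. The pads swing forward as they close: fully open they stand 13 mm farther back than shut.
Start: joints at [-1.399, 0.377, 0.081, 1.274, 0, 1.46], TCP at [159.909, -552.355, 231.329] pointing down, gripper open.
Joint ranges: [-2.72, 2.72], [-0.84, 1.66], [-1.02, 1.22], [-1.77, 2.12], [-1.37, 1.28], [-3.14, 3.14]. Speed limits (rad/s): [2.57, 2.57, 3.14, 3.14, 3.14, 3.14].

### API

Orientations are given as a rotation vector (axis times angle).
In Python, from cell import state, capture, sign_off, grip_point_offset gives the robot as it stands.
- The arm moves only by the shell command python3 -m crank [FORCE], which reads ROWS from standard input. ROWS is a JSON list of rows, 1 to 8 of them, each an object with the fields sx, sy, sz (the shift in mm), yaw (a turn about the tool's z in rad), jaw (the opening from 0.0 (shut) to 1.0 (fully open)); a field left out counts as zero (the opening has to be given); each row shifts and turns the commanded pose from where the row before left it, along the tool's axes as they then stand; what a row does not reach is not made up. A row lasts 1/10 s, in which the tool goes at most 50 mm and 0.15 rad, less where a joint would pass 70% of its speed; a pose out of reach is approached as far as the arm can. The fingers move at their own pace and stop on an object; FORCE is the grip in N (left out, the last holds). Time passes only in rows, so rows that do not move let the fingers close. It prints the time, the measured TCP pose, the force, the opening and the grip force at its end. Input that does not fit is refused with a message, and nothing moves.
- state(): the state, without advancing time (a new reading comes with each control period).
- capture(name): name is "scene" or "side" or "wrist"; returns a dict with "color" (400x640x3 uint8, blue, green, red), "vertical_fov" (degrees; the focal length in pixels is half the picture's height over the tangent of half this angle, whatever the lens; pixels are square), "cx", "cy" (the principal point, pixels), "distortion" ([k1, k2, p1, p2, k3] as OpenCV has them; the pictures are not rectified), "R" (3x3) and "t" (3): a world point X has camera coordinates R X + t. Camera axes: x right, y down, z forward; pixel columns grow to the right and rows downward; lengths in mm; the calibration is good to about 2 mm. A picture is of the moment at which its call begins. There is no depth.
- sign_off(): hands the job in; it is judged then, once.
The state is a dict: "time": time; "qpos": joint angles; "joint_velocities": joint speeds; "tau": joint torques, N m; "eef_pos": TCP position; "ee_rot": TCP orientation; "wrist_force": force on the tool from outside, world axes, zero at the start; "wrist_torque": the same for the moment, N m; "gripper_width": opening from 0.0 (shut) to 1.0 (fully open); "gripper_force": force on a finger pad.
Only numpy, scipy, OpenCV 4.12 (cv2) and the standard library are available. Lean on these libraries where they do the work, as an engineer would, in place of code of your own. Each camera call takes 0.05 s, during which the arm holds its last target. There are 200 camera calls.

## Working session

There is one attempt and no reset: what is moved stays moved. The work goes in short steps, Python scripts to look and compute and a shell command to move; the robot and the scene stay as the last step left them, time stands still between calls to the robot, and variables do not carry over. Pictures are saved under pics/ and viewed, at most 13 in all, crops included, and the job is handed in when it is done.

```bash
mkdir -p pics; ls
cat > h.py <<'E'
import numpy as np,cv2
from cell import state,capture,grip_point_offset
def K(c):
    h=c["color"].shape[0]; f=h/2/np.tan(np.radians(c["vertical_fov"])/2)
    return np.array([[f,0,c["cx"]],[0,f,c["cy"]],[0,0,1.]])
def ray(c,px):
    u=cv2.undistortPoints(np.array([[px]],float),K(c),np.array(c["distortion"],float))[0,0]
    R=np.array(c["R"]);t=np.array(c["t"])
    d=R.T@np.array([u[0],u[1],1]); return -R.T@t,d/np.linalg.norm(d)
def plane(c,px,z):
    o,d=ray(c,px); return o+d*(z-o[2])/d[2]
def cross(rs):
    A=np.zeros((3,3));b=np.zeros(3)
    for o,d in rs:
        P=np.eye(3)-np.outer(d,d);A+=P;b+=P@o
    x=np.linalg.solve(A,b); return x,[np.linalg.norm((np.eye(3)-np.outer(d,d))@(x-o)) for o,d in rs]
def proj(c,X):
    return cv2.projectPoints(np.array([X],float),cv2.Rodrigues(np.array(c["R"],float))[0],np.array(c["t"],float),K(c),np.array(c["distortion"],float))[0][0,0]
E
python3 - <<'E'
from h import *
import pickle
np.set_printoptions(precision=3,suppress=True)
print(state(),grip_point_offset)
for n in ["scene","side","wrist"]:
    c=capture(n);pickle.dump(c,open(n+"0.pkl","wb"));cv2.imwrite(f"pics/{n}0.png",c["color"])
    print(n,c["vertical_fov"],c["cx"],c["cy"],c["distortion"],-np.array(c["R"]).T@c["t"],np.array(c["R"])[2])
a=[cv2.imread(f"pics/{n}0.png") for n in ["scene","side"]]
E
```

```text
pics
{'time': 0.0, 'qpos': array([-1.399,  0.378,  0.08 ,  1.274, -0.   ,  1.461]), 'joint_velocities': array([-0.001,  0.001, -0.   , -0.002, -0.002, -0.002]), 'tau': array([  0.002, -46.36 ,  26.988,   0.021,  -0.   ,   0.   ]), 'eef_pos': array([ 159.773, -551.667,  230.342]), 'ee_rot': array([-3.108, -0.441,  0.   ]), 'wrist_force': array([-0.062, -0.188,  0.015]), 'wrist_torque': array([ 0.021, -0.005, -0.057]), 'gripper_force': 0.0, 'gripper_width': 1.0014867587940577} 18.700000000000003
scene 52.49286543003546 320.9484894120763 200.1501901983898 [-0.027  0.     0.     0.     0.   ] [1062.081 -407.914  717.556] [-0.538  0.493 -0.684]
side 50.90322954072714 319.2818448846857 196.99520598238183 [-0.085  0.     0.     0.     0.   ] [ 123.018 -478.856  567.285] [ 0.516  0.618 -0.593]
wrist 65.61707984326308 324.7992726589857 202.55593278068153 [-0.052  0.     0.     0.     0.   ] [ 239.652 -528.04   373.79 ] [-0.313 -0.09  -0.945]
```

View pics/scene0.png

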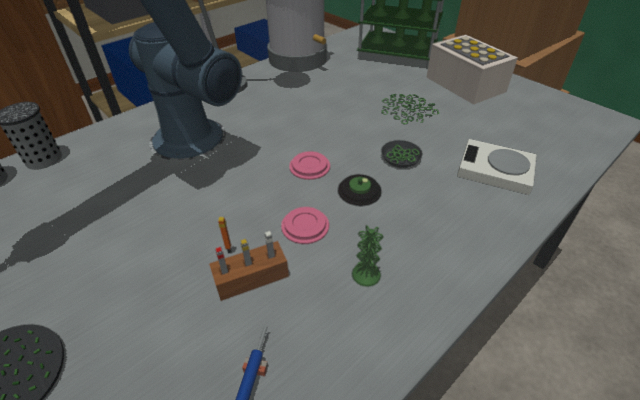

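View pics/side0.png

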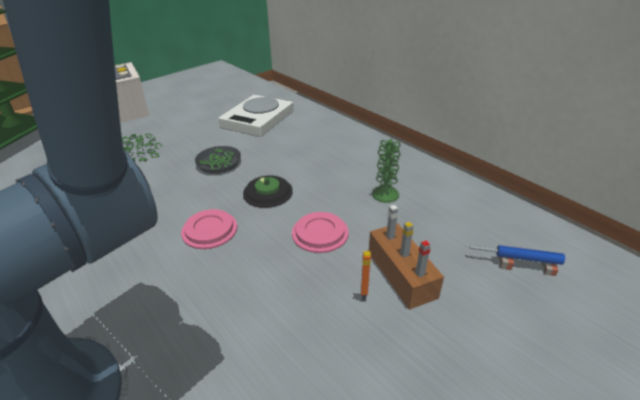

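Scene view: red (221,258), yellow (246,250, the middle hole), white (269,242), and an orange decoy standing at (225,232). The black flask base with the green button is at (360,188), with pink decoys at (310,165) and (305,225). Side view: yellow (408,238), white (393,220), red (424,258), orange decoy (366,275), and the base at (268,190). By the description, the target is the punch in the middle hole. I'll check that in a close crop.

Run:
```python
from h import *
a=cv2.imread("pics/scene0.png");b=cv2.imread("pics/side0.png")
f=lambda i,x,y:cv2.resize(i[y:y+60,x:x+80] if 0 else i[y:y+h,x:x+w],(400,300),interpolation=cv2.INTER_CUBIC)
w,h=120,90
p=[f(a,195,210),f(b,345,200)]
w,h=60,45
p+=[f(a,330,165),f(b,238,165)]
cv2.imwrite("pics/crop1.png",np.vstack([np.hstack(p[:2]),np.hstack(p[2:])]))
```

```text
(no output)
```

View pics/crop1.png

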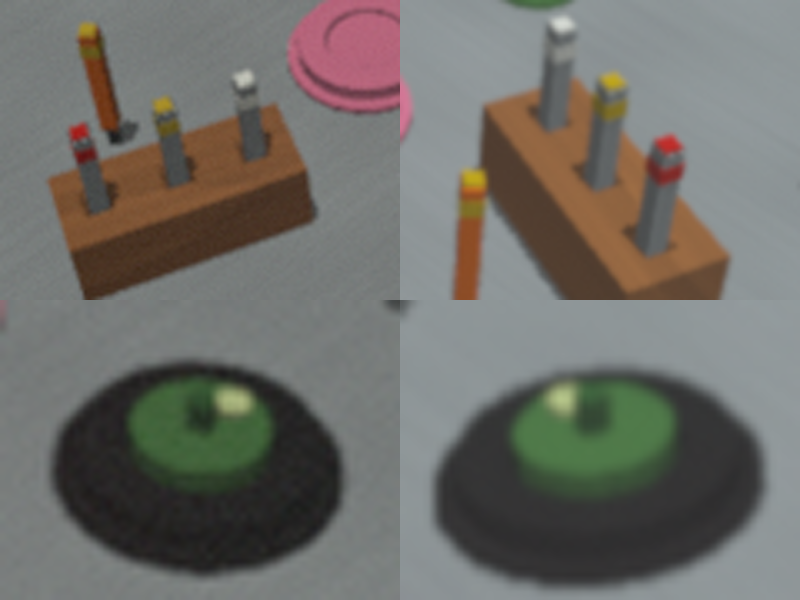

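The crop confirms it: the steel rod with the yellow band and cap is in the middle hole. The decoy has an orange body and stands free beside the stand. The pale dot is at scene (365,180), beside the stub. Next I triangulate the caps and stand features.

Run:
```python
from h import *
import pickle
np.set_printoptions(precision=1,suppress=True)
s,d,w=[pickle.load(open(n+"0.pkl","rb")) for n in ("scene","side","wrist")]
P={}
for n,a,b in [("red",(218.7,249.3),(425.4,243.8)),("yel",(243.9,241.2),(408.9,224)),("whi",(267.6,233.1),(393.9,206.6)),("ora",(221.7,219.3),(366.9,253.4)),("dot",(365.2,180.1),(262.4,179.6)),
 ("standcornerNearWhite",(195+.3*278,210+.3*106),(345+.3*173,200+.3*82))]:
    x,e=cross([ray(s,a),ray(d,b)]);P[n]=x;print(n,x,np.array(e),"wristpx",proj(w,x))
v=P["whi"]-P["red"];print("row ang",np.arctan2(v[1],v[0]),np.linalg.norm(v),(P["whi"]+P["red"])/2)
# flask base top-green mask centroid
for n,c,(x0,y0,x1,y1) in (("scene",s,(330,165,390,210)),("side",d,(238,165,298,210))):
    im=c["color"].astype(int)[y0:y1,x0:x1];g=im[...,1]-np.maximum(im[...,0],im[...,2])
    m=(im.max(2)<75)|(g>12);ys,xs=np.nonzero(m);print(n,xs.mean()+x0,ys.mean()+y0,plane(c,(xs.mean()+x0,ys.mean()+y0),14))
for n,z in (("tree",(367,282)),("dish",(401,154)),("pink1",(305,225)),("pink2",(310,165))): print(n,plane(s,z,5))
from scipy.spatial.transform import Rotation as R
st=state();print(R.from_rotvec(st["ee_rot"]).as_matrix())
```

```text
red [ 557.4 -214.3  117.9] [1.2 1.2] wristpx [321.5 195.6]
yel [ 574.4 -167.   119.1] [0.9 0.9] wristpx [648.6 817.5]
whi [ 590.1 -120.6  120.5] [0.7 0.7] wristpx [1351.4 1976. ]
ora [ 482.3 -161.1  107.2] [0.6 0.6] wristpx [  86.7 -134.6]
dot [541.3 226.3  26.4] [0.8 0.8] wristpx [809.5 645.3]
standcornerNearWhite [ 599.6 -113.3   81.4] [12.6 12.6] wristpx [467.9 457.3]
row ang 1.2351027229297757 99.22085845873016 [ 573.8 -167.5  119.2]
scene 359.10898661567876 190.04206500956022 [547.7 197.8  14. ]
side 267.2487135506003 191.7015437392796 [530.7 192.7  14. ]
tree [753.3   4.7   5. ]
dish [516.  410.4   5. ]
pink1 [539.   17.9   5. ]
pink2 [372.8 181.8   5. ]
[[ 1.   0.3 -0. ]
 [ 0.3 -1.   0. ]
 [ 0.  -0.  -1. ]]
```

View pics/wrist0.png

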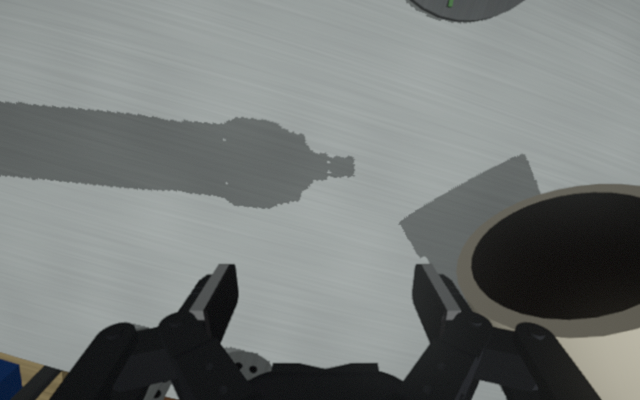

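The wrist view shows bare bench with a container at right (540,260), away from my path. Now I move over the stand.

```bash
echo '[{"sx":42,"sy":-21,"sz":-2,"jaw":1},{"sx":42,"sy":-21,"sz":-2,"jaw":1},{"sx":42,"sy":-21,"sz":-2,"jaw":1},{"sx":42,"sy":-21,"sz":-2,"jaw":1},{"sx":42,"sy":-21,"sz":-2,"jaw":1},{"sx":42,"sy":-21,"sz":-2,"jaw":1},{"sx":42,"sy":-21,"sz":-2,"jaw":1},{"sx":42,"sy":-21,"sz":-2,"jaw":1}]' | python3 -m crank
echo '[{"sx":42,"sy":-21,"jaw":1},{"sx":42,"sy":-21,"jaw":1},{"sx":42,"sy":-21,"jaw":1},{"sx":42,"sy":-21,"jaw":1},{"yaw":-0.14,"jaw":1},{"yaw":-0.14,"jaw":1},{"yaw":-0.14,"jaw":1},{"yaw":-0.14,"jaw":1}]' | python3 -m crank
echo '[{"yaw":-0.13,"jaw":1},{"yaw":-0.13,"jaw":1},{"yaw":-0.13,"jaw":1},{"jaw":1},{"jaw":1}]' | python3 -m crank
python3 - <<'E'
from h import *
import pickle
c=capture("wrist");pickle.dump(c,open("wrist1.pkl","wb"));cv2.imwrite("pics/wrist1.png",c["color"])
print(state()["eef_pos"],state()["ee_rot"])
E
```

```text
time: 0.95
eef_pos: [436.9, -295.9, 247.2]
ee_rot: [-3.11, -0.441, 0.0]
wrist_force: [0.4, -0.2, -0.6]
gripper_width: 1.004
gripper_force: 0.0
time: 1.75
eef_pos: [573.9, -169.8, 246.8]
ee_rot: [-2.863, -1.292, 0.001]
wrist_force: [0.3, 0.3, -0.2]
gripper_width: 1.0
gripper_force: 0.0
time: 2.25
eef_pos: [573.8, -170.1, 247.0]
ee_rot: [-2.566, -1.811, 0.001]
wrist_force: [-0.1, 0.1, -0.2]
gripper_width: 0.996
gripper_force: 0.0
[ 573.82108839 -170.08427468  247.08538564] [-2.56611530e+00 -1.81184953e+00  5.34279446e-04]
```

View pics/wrist1.png

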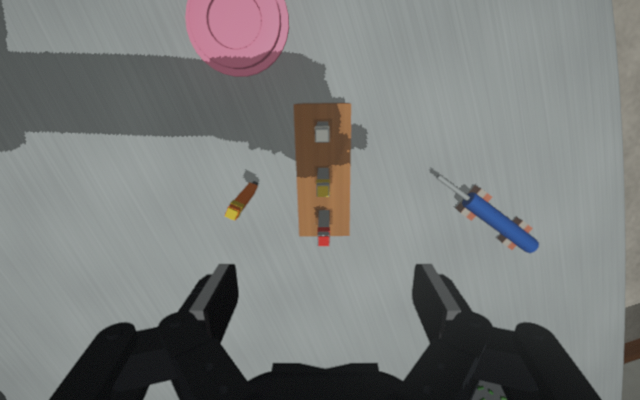

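The wrist view looks down on the stand: white (321,130), yellow (322,188), red (323,240), decoy (235,212), with the row along the image's vertical. Next I refine with masks and triangulation.

Run:
```python
from h import *
import pickle
from scipy.spatial.transform import Rotation as R
np.set_printoptions(precision=2,suppress=True)
s,d=[pickle.load(open(n+"0.pkl","rb")) for n in ("scene","side")];w=pickle.load(open("wrist1.pkl","rb"))
im=w["color"];hsv=cv2.cvtColor(im,cv2.COLOR_BGR2HSV)
def comp(m,x0,y0,x1,y1):
    k=np.zeros(m.shape,np.uint8);k[y0:y1,x0:x1]=m[y0:y1,x0:x1]
    n,l,st,ce=cv2.connectedComponentsWithStats(k);i=1+st[1:,4].argmax();return ce[i],st[i]
y=comp((hsv[...,0]>22)&(hsv[...,0]<34)&(hsv[...,1]>150),300,160,345,210);print("yel",y)
r=comp(((hsv[...,0]<5)|(hsv[...,0]>174))&(hsv[...,1]>170),300,220,345,250);print("red",r)
g=cv2.cvtColor(im,cv2.COLOR_BGR2GRAY)
print(hsv[180:200,322].tolist())
# wood edges: per-row left/right
wood=(hsv[...,0]>5)&(hsv[...,0]<16)&(hsv[...,1]>90)
L=[];Rr=[]
for v in range(108,230):
    xs=np.nonzero(wood[v,285:362])[0]+285
    if len(xs)>8: L.append((xs[0]-.5,v));Rr.append((xs[-1]+.5,v))
for E in (L,Rr):
    E=np.array(E);p=np.polyfit(E[:,1],E[:,0],1,w=np.ones(len(E)));res=E[:,0]-np.polyval(p,E[:,1]);k=abs(res)<1.5;p=np.polyfit(E[k,1],E[k,0],1)
    a=plane(w,(np.polyval(p,108),108),55);b=plane(w,(np.polyval(p,230),230),55)
    print("edge",a,b,np.arctan2(a[1]-b[1],a[0]-b[0]))
m=R.from_rotvec(state()["ee_rot"]).as_matrix();print(m, "yaw x",np.arctan2(m[1,0],m[0,0]))
# cap corners etc
for n,a,b in [("yel",(243.9,241.2),(408.9,224)),("whi",(267.6,233.1),(393.9,206.6)),("red",(218.7,249.3),(425.4,243.8))]:
    x,e=cross([ray(s,a),ray(d,b)]);print(n,x,proj(w,x))
big=cv2.resize(im[95:255,280:365],None,fx=7,fy=7*.53,interpolation=cv2.INTER_CUBIC) if 0 else cv2.resize(im[100:250,275:375],(400,600),interpolation=cv2.INTER_CUBIC)
cv2.imwrite("pics/crop2.png",big)
```

```text
yel (array([322.33, 191.04]), array([318, 187,   9,  10,  76], dtype=int32))
red (array([323.5, 240.5]), array([320, 237,   8,   8,  64], dtype=int32))
[[24, 143, 96], [24, 137, 97], [25, 83, 92], [30, 19, 81], [40, 9, 83], [26, 52, 99], [25, 129, 115], [24, 162, 124], [25, 159, 125], [25, 158, 124], [25, 160, 124], [25, 162, 123], [25, 160, 124], [25, 162, 123], [25, 162, 124], [25, 160, 124], [23, 152, 129], [16, 133, 146], [14, 129, 150], [14, 129, 150]]
edge [566.67 -90.71  55.  ] [ 521.79 -221.52   55.  ] 1.2403118735344194
edge [ 622.35 -110.56   55.  ] [ 576.95 -241.15   55.  ] 1.2362005188978546
[[ 0.33  0.94 -0.  ]
 [ 0.94 -0.33  0.  ]
 [-0.   -0.   -1.  ]] yaw x 1.229572490311457
yel [ 574.43 -167.04  119.09] [325.48 189.54]
whi [ 590.1  -120.64  120.55] [324.58 135.32]
red [ 557.43 -214.29  117.85] [325.28 238.87]
```

View pics/crop2.png

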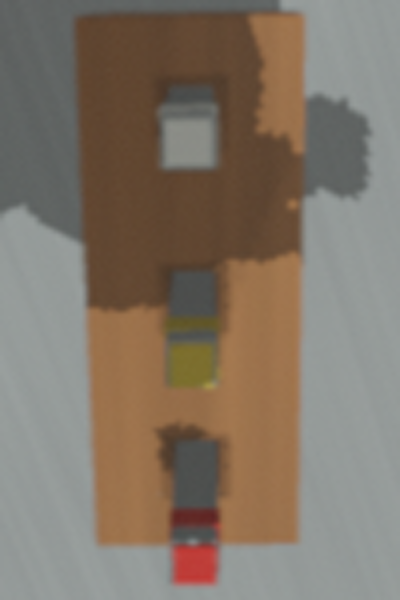

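Crop: yellow cap top at picture (322.5,191), square to the stand. I'll fuse the three views.

Run:
```python
from h import *
import pickle
from scipy.spatial.transform import Rotation as R
np.set_printoptions(precision=2,suppress=True)
s,d=[pickle.load(open(n+"0.pkl","rb")) for n in ("scene","side")];w=pickle.load(open("wrist1.pkl","rb"))
x,e=cross([ray(s,(243.9,241.2)),ray(d,(408.9,224)),ray(w,(322.5,191))]);print(x,e,plane(w,(322.5,191),120))
# base of rod at hole from wrist: (275+192/4, 100+268/4..) far side of rod at mouth
print(plane(w,(275+192/4,100+268/4),55))
st=state();m=R.from_rotvec(st["ee_rot"]).as_matrix()
for z in (x,plane(w,(322.5,191),120)): print(m.T@(z-st["eef_pos"]))
```

```text
[ 573.09 -167.24  119.32] [np.float64(1.4525040857136426), np.float64(1.3053872941132962), np.float64(1.6557736908950746)] [ 571.5  -167.18  120.  ]
[ 574.19 -159.84   55.  ]
[  2.45  -1.59 127.77]
[  1.97  -3.1  127.09]
```

```bash
echo '[{"sx":2.3,"sy":-2,"yaw":-0.008,"jaw":0.7},{"sz":30,"jaw":0.7},{"sz":40,"jaw":0.7},{"sz":40,"jaw":0.7},{"sz":35,"jaw":0.7},{"sz":20,"jaw":0.7},{"sz":7,"jaw":0.7},{"jaw":0.7}]' | python3 -m crank 40
python3 - <<'E'
from h import *
c=capture("wrist");cv2.imwrite("pics/wrist2.png",c["color"][60:400,120:520])
E
```

```text
time: 3.1
eef_pos: [572.1, -166.9, 74.5]
ee_rot: [-2.556, -1.824, 0.002]
wrist_force: [0.7, -0.5, -0.3]
gripper_width: 0.703
gripper_force: 0.0
```

View pics/wrist2.png

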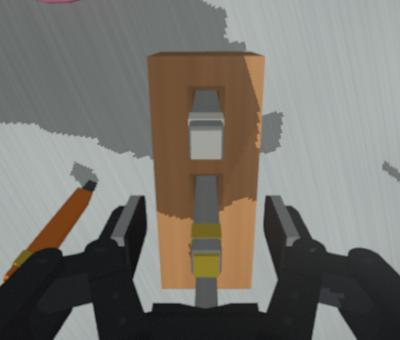

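The yellow cap sits midway between the pads, and the decoy is clear of the left finger. Closing now.

```bash
echo '[{"jaw":0.4},{"jaw":0.25},{"jaw":0.18},{"jaw":0.1},{"jaw":0},{"jaw":0},{"jaw":0}]' | python3 -m crank 80
python3 - <<'E'
from h import *
import json
s=state();print(s["eef_pos"],s["ee_rot"],s["wrist_force"],s["wrist_torque"]);json.dump([list(s["eef_pos"]),list(s["ee_rot"])],open("grasp.json","w"))
E
```

```text
time: 3.85
eef_pos: [573.4, -167.6, 76.5]
ee_rot: [2.556, 1.824, 0.001]
wrist_force: [-2.8, 0.4, 6.5]
gripper_width: 0.13
gripper_force: 77.8
[ 573.42919952 -167.55809585   76.46040147] [2.55580745e+00 1.82422197e+00 1.32375704e-03] [-2.82071825  0.42057125  6.45887579] [ 0.15343391  0.32031557 -0.01632959]
```

```bash
echo '[{"sz":-3,"jaw":0},{"sz":-8,"jaw":0},{"sz":-15,"jaw":0},{"sz":-20,"jaw":0},{"sz":-25,"jaw":0},{"sz":-30,"jaw":0},{"sz":-20,"jaw":0},{"jaw":0}]' | python3 -m crank
python3 - <<'E'
from h import *
import pickle
s=state();print(s["eef_pos"],s["ee_rot"],s["wrist_force"],s["wrist_torque"])
for n in ("scene","side","wrist"):
    c=capture(n);pickle.dump(c,open(n+"2.pkl","wb"));cv2.imwrite(f"pics/{n}2.png",c["color"])
E
```

```text
time: 4.65
eef_pos: [574.8, -168.1, 199.9]
ee_rot: [2.553, 1.822, 0.005]
wrist_force: [0.2, -0.8, -1.2]
gripper_width: 0.129
gripper_force: 78.3
[ 574.83671276 -168.1197246   199.90279272] [2.55256083 1.82194909 0.00528093] [ 0.22693046 -0.76109727 -1.18540408] [-0.05664905 -0.02280805 -0.01002522]
```

```bash
echo '[{"sx":20,"sy":-9,"jaw":0},{"sx":40,"sy":-18,"jaw":0},{"sx":40,"sy":-18,"jaw":0},{"sx":40,"sy":-18,"jaw":0},{"sx":40,"sy":-18,"jaw":0},{"sx":40,"sy":-18,"jaw":0},{"sx":40,"sy":-18,"jaw":0},{"sx":40,"sy":-18,"jaw":0}]' | python3 -m crank
echo '[{"sx":35,"sy":-15,"jaw":0},{"sx":20,"sy":-8,"sz":10,"jaw":0},{"sx":7,"sy":-2,"sz":20,"jaw":0},{"sz":10,"jaw":0},{"jaw":0},{"jaw":0},{"jaw":0}]' | python3 -m crank
python3 - <<'E'
from h import *
import pickle
s=state();print(s["eef_pos"],s["ee_rot"],s["wrist_force"],s["wrist_torque"])
for n in ("scene","side","wrist"):
    c=capture(n);pickle.dump(c,open(n+"3.pkl","wb"));cv2.imwrite(f"pics/{n}3.png",c["color"])
w,sc,sd=[cv2.imread(f"pics/{n}3.png") for n in ("wrist","scene","side")]
f=lambda i,x,y,w,h:cv2.resize(i[y:y+h,x:x+w],(400,300),interpolation=cv2.INTER_CUBIC)
cv2.imwrite("pics/crop3.png",np.vstack([np.hstack([f(w,220,100,200,150),f(w,0,0,640,400)]),np.hstack([f(sc,320,125,100,75),f(sd,220,130,100,75)])]))
E
```

```text
time: 5.6
eef_pos: [540.9, 161.7, 194.2]
ee_rot: [-2.556, -1.824, 0.005]
wrist_force: [0.5, -0.3, -0.5]
gripper_width: 0.128
gripper_force: 78.3
time: 6.3
eef_pos: [539.7, 226.3, 156.9]
ee_rot: [2.558, 1.823, 0.001]
wrist_force: [-0.5, 0.4, -0.8]
gripper_width: 0.126
gripper_force: 78.2
[539.68159408 226.30112097 156.88672652] [2.55780093e+00 1.82322497e+00 1.07481012e-03] [-0.53209474  0.42078775 -0.84833217] [0.0060577  0.01277423 0.02706507]
```

View pics/crop3.png

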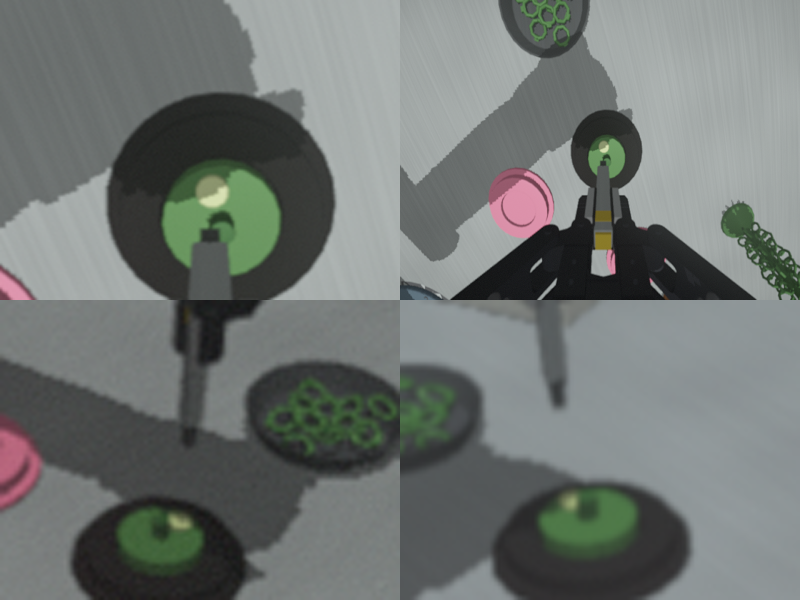

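Wrist (crop top left): pale dot at about (326,196), stub just beside it, punch tip end at about (325,215). Scene: tip (367,161), dot (365,180). Side: tip (259.5,157), dot (262,180).

```bash
cat > dot.py <<'E'
from h import *
import pickle,sys
from scipy.spatial.transform import Rotation as R
np.set_printoptions(precision=2,suppress=True)
def dotpx(c,x0,y0,x1,y1):
    im=c["color"];hsv=cv2.cvtColor(im,cv2.COLOR_BGR2HSV)
    # pale: red channel close to green
    b,g,r=[im[...,i].astype(int) for i in range(3)]
    m=((r>g*0.85)&(g-b>18)).astype(np.uint8);k=np.zeros_like(m);k[y0:y1,x0:x1]=m[y0:y1,x0:x1]
    k=cv2.morphologyEx(k,cv2.MORPH_CLOSE,np.ones((3,3)))
    n,l,st,ce=cv2.connectedComponentsWithStats(k);i=1+st[1:,4].argmax()
    p=np.argwhere(l==i)[:,::-1].astype(np.float32);e=cv2.minEnclosingCircle(p)
    return ce[i],st[i],e
E
python3 - <<'E'
from dot import *
s,d,w=[pickle.load(open(n+"3.pkl","rb")) for n in ("scene","side","wrist")]
a=dotpx(w,300,170,350,212);print(a)
b=dotpx(s,350,170,380,192);print(b)
c=dotpx(d,250,170,275,190);print(c)
print("dot all",cross([ray(w,a[0]),ray(s,b[0]),ray(d,c[0])]));print("ws",cross([ray(w,a[0]),ray(s,b[0])]))
print("plane30 w,s,d",plane(w,a[0],30),plane(s,b[0],30),plane(d,c[0],30))
t=cross([ray(w,(325,215.5)),ray(s,(367,161)),ray(d,(259.5,156.7))]);print("tip",t)
st=state();m=R.from_rotvec(st["ee_rot"]).as_matrix();print("tip in tool",m.T@(t[0]-st["eef_pos"]))
X=st["eef_pos"]+m@np.array([0,0,66.5]);print("expect tip",X,[proj(q,X) for q in (w,s,d)], "near face",proj(w,X+m@np.array([3.5,0,0])))
E
```

```text
(array([325.65, 195.42]), array([318, 188,  16,  16, 211], dtype=int32), ((325.7173767089844, 195.28260803222656), 8.208449363708496))
(array([364.33, 179.83]), array([362, 178,   6,   5,  24], dtype=int32), ((364.5, 179.5), 2.9155757427215576))
(array([261.6, 179.6]), array([260, 178,   4,   4,  15], dtype=int32), ((261.5, 179.5), 2.12142014503479))
dot all (array([539.07, 224.51,  27.94]), [np.float64(0.6427540741190847), np.float64(0.7752658431602713), np.float64(0.5563963688721891)])
ws (array([539.53, 224.35,  28.66]), [np.float64(0.5391962394429447), np.float64(0.5391962394430412)])
plane30 w,s,d [539.19 224.47  30.  ] [541.1  223.26  30.  ] [536.8  221.53  30.  ]
tip (array([540.37, 227.34,  88.15]), [np.float64(0.8829918738180889), np.float64(1.164963386184307), np.float64(1.611948688082081)])
tip in tool [ 0.73  0.15 69.01]
expect tip [539.99 226.69  90.66] [array([326.01, 217.66]), array([366.55, 160.65]), array([258.78, 155.53])] near face [326.01 213.17]
```

```bash
echo '[{"sx":-2.6,"sz":10,"jaw":0},{"sz":20,"jaw":0},{"sz":12,"jaw":0},{"sz":8,"jaw":0},{"sz":3,"jaw":0},{"jaw":0},{"jaw":0}]' | python3 -m crank
python3 - <<'E'
from dot import *
s=state();print(s["eef_pos"],s["ee_rot"],s["wrist_force"],s["wrist_torque"])
for n in ("scene","side","wrist"):
    c=capture(n);pickle.dump(c,open(n+"4.pkl","wb"));cv2.imwrite(f"pics/{n}4.png",c["color"])
w,sc,sd=[cv2.imread(f"pics/{n}4.png") for n in ("wrist","scene","side")]
f=lambda i,x,y,w,h:cv2.resize(i[y:y+h,x:x+w],(400,300),interpolation=cv2.INTER_CUBIC)
cv2.imwrite("pics/crop4.png",np.vstack([np.hstack([f(w,265,120,120,90),f(w,220,120,200,150)]),np.hstack([f(sc,340,150,60,45),f(sd,235,150,60,45)])]))
E
```

```text
time: 7.15
eef_pos: [538.8, 224.7, 103.8]
ee_rot: [2.557, 1.825, 0.001]
wrist_force: [-0.5, 0.1, -1.2]
gripper_width: 0.127
gripper_force: 78.2
[538.8  224.74 103.83] [2.56 1.82 0.  ] [-0.46  0.11 -1.19] [-0.    0.   -0.08]
```

View pics/crop4.png

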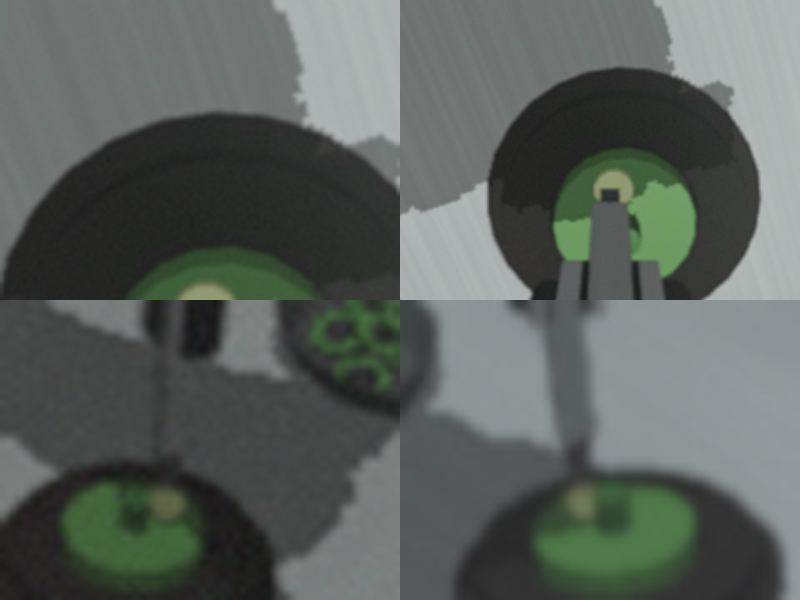

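Wrist: the tip's near edge is at (325.5,214), over the pale dot centred near (327,215). Scene and side views show the tip just above the dot with the rod upright. Measuring the offset at each height.

Run:
```python
from dot import *
s,d,w=[pickle.load(open(n+"4.pkl","rb")) for n in ("scene","side","wrist")]
im=w["color"];b,g,r=[im[...,i].astype(int) for i in range(3)]
m=((r>g*0.85)&(g-b>18));m[:195]=0;m[232:]=0;m[:,:310]=0;m[:,345:]=0
ys,xs=np.nonzero(m);print(xs.min(),xs.max(),ys.min(),ys.max())
# circle fit on outer (upper) boundary
P=[]
for x in range(xs.min(),xs.max()+1):
    yy=np.nonzero(m[:,x])[0]
    if len(yy): P.append(plane(w,(x,yy[0]-.5),29.5)[:2])
for y in range(ys.min(),216):
    xx=np.nonzero(m[y])[0]
    if len(xx): P+= [plane(w,(xx[0]-.5,y),29.5)[:2],plane(w,(xx[-1]+.5,y),29.5)[:2]]
P=np.array(P)
from scipy.optimize import least_squares
q=least_squares(lambda q:np.hypot(*(P-q[:2]).T)-q[2],[539,224,7.5],loss="soft_l1");print("dot",q.x)
q7=least_squares(lambda q:np.hypot(*(P-q[:2]).T)-7.5,[539,224],loss="soft_l1");print("dot r7.5",q7.x)
for v in range(206,224):print(v,g[v,316:338].tolist())
st=state();R_=R.from_rotvec(st["ee_rot"]).as_matrix()
X=st["eef_pos"]+R_@[0,0,66.5];print("tip nominal",X,proj(w,X),[proj(w,X+R_@[3.5,k,0]) for k in(-3.5,3.5)], R_.T@np.r_[q7.x-X[:2],0])
```

```text
317 336 205 221
dot [539.32 224.82   7.52]
dot r7.5 [539.33 224.84]
206 [95, 96, 95, 98, 104, 115, 123, 137, 147, 149, 149, 150, 149, 145, 133, 122, 112, 105, 99, 96, 96, 96]
207 [95, 95, 98, 106, 119, 134, 144, 151, 154, 154, 154, 154, 155, 153, 149, 141, 129, 117, 105, 96, 95, 96]
208 [95, 95, 102, 120, 137, 149, 153, 154, 155, 154, 154, 154, 154, 155, 154, 151, 148, 136, 117, 101, 95, 96]
209 [95, 98, 113, 136, 149, 154, 155, 155, 154, 154, 154, 154, 155, 154, 154, 154, 154, 148, 130, 108, 96, 95]
210 [95, 106, 127, 146, 153, 155, 154, 154, 154, 154, 153, 154, 153, 154, 153, 153, 155, 152, 143, 121, 102, 96]
211 [98, 116, 140, 151, 154, 155, 153, 154, 154, 154, 153, 153, 153, 154, 153, 153, 153, 153, 150, 134, 110, 97]
212 [102, 131, 149, 154, 154, 154, 154, 154, 155, 154, 154, 155, 154, 154, 154, 153, 154, 154, 153, 143, 118, 98]
213 [105, 136, 151, 152, 148, 146, 147, 147, 147, 146, 147, 147, 147, 148, 152, 153, 153, 154, 154, 147, 122, 99]
214 [105, 136, 150, 141, 118, 106, 103, 103, 104, 103, 104, 103, 105, 120, 142, 152, 154, 154, 154, 148, 123, 98]
215 [105, 136, 149, 136, 1
[... 316 characters left out ...]
, 59, 48, 48, 49, 49, 49, 48, 53, 89, 135, 151, 153, 153, 148, 138, 122, 121]
219 [94, 102, 118, 120, 91, 57, 46, 45, 47, 47, 47, 45, 51, 89, 135, 151, 154, 152, 146, 147, 149, 150]
220 [94, 95, 100, 101, 82, 63, 58, 57, 53, 56, 58, 59, 62, 89, 129, 145, 147, 142, 133, 142, 153, 158]
221 [92, 92, 92, 90, 86, 85, 86, 80, 73, 76, 82, 86, 86, 90, 105, 111, 116, 116, 116, 129, 148, 156]
222 [90, 91, 90, 90, 90, 92, 92, 91, 90, 90, 93, 92, 93, 92, 92, 94, 94, 106, 134, 148, 154, 158]
223 [88, 91, 91, 91, 91, 92, 93, 92, 92, 92, 93, 92, 92, 92, 92, 90, 92, 109, 143, 156, 157, 157]
tip nominal [538.99 224.77  37.5 ] [326.04 217.86] [array([321.22, 213.38]), array([330.88, 213.37])] [0.18 0.3  0.  ]
```

```bash
echo '[{"sx":0.6,"sy":1.2,"jaw":0},{"sz":2,"jaw":0},{"sz":2,"jaw":0},{"jaw":0},{"jaw":0}]' | python3 -m crank; echo '[{"sz":1,"jaw":0},{"jaw":0}]' | python3 -m crank
```

```text
time: 7.8
eef_pos: [539.5, 224.7, 99.1]
ee_rot: [-2.557, -1.825, 0.001]
wrist_force: [0.5, 0.2, -1.2]
gripper_width: 0.13
gripper_force: 78.2
time: 8.0
eef_pos: [539.5, 224.7, 98.1]
ee_rot: [2.557, 1.825, -0.0]
wrist_force: [-0.3, -0.2, -1.8]
gripper_width: 0.131
gripper_force: 78.2
```

```bash
python3 -c "
from dot import *
c=capture('wrist');pickle.dump(c,open('wrist5.pkl','wb'));im=c['color'].astype(int)
for v in range(208,226):print(v,im[v,314:340,1].tolist())
s=state();print(s['eef_pos'],s['wrist_force'],s['ee_rot'])"
```

```text
208 [96, 94, 96, 96, 95, 97, 102, 109, 119, 125, 128, 127, 127, 128, 127, 121, 114, 104, 100, 97, 97, 97, 95, 96, 97, 96]
209 [95, 95, 96, 96, 97, 104, 116, 126, 139, 147, 149, 151, 150, 151, 150, 142, 130, 121, 110, 102, 97, 95, 96, 97, 96, 97]
210 [95, 96, 96, 99, 106, 120, 136, 145, 151, 155, 154, 156, 155, 156, 156, 153, 148, 140, 128, 113, 100, 95, 96, 97, 96, 97]
211 [94, 95, 95, 102, 119, 137, 150, 154, 156, 156, 155, 155, 155, 155, 155, 155, 156, 152, 146, 130, 110, 97, 96, 94, 96, 95]
212 [94, 94, 95, 111, 136, 151, 155, 156, 155, 155, 157, 156, 156, 156, 155, 156, 155, 155, 154, 142, 123, 103, 96, 94, 95, 94]
213 [95, 95, 103, 126, 145, 151, 150, 148, 148, 147, 148, 148, 148, 147, 147, 149, 153, 154, 155, 151, 136, 112, 98, 95, 95, 96]
214 [94, 97, 114, 138, 150, 142, 119, 105, 102, 105, 105, 104, 104, 103, 105, 121, 144, 153, 155, 154, 145, 123, 102, 95, 94, 95]
215 [93, 101, 128, 147, 153, 137, 100, 68, 57, 59, 59, 61, 59, 58, 67, 104, 140, 153, 155, 155, 150, 135, 111, 96, 96, 95]
216 [94, 105, 134, 152, 153, 136, 96, 58, 47, 48, 49, 48, 49, 48, 59, 101, 140, 153, 154, 1
[... 454 characters left out ...]
, 58, 62, 90, 130, 146, 149, 150, 149, 133, 109, 96, 94, 97]
221 [93, 94, 100, 113, 116, 103, 88, 84, 84, 81, 76, 76, 84, 85, 86, 92, 105, 113, 119, 129, 137, 121, 101, 95, 93, 106]
222 [94, 91, 89, 93, 95, 92, 91, 92, 92, 92, 88, 91, 93, 92, 91, 92, 93, 92, 97, 110, 115, 105, 95, 93, 94, 107]
223 [94, 91, 90, 90, 90, 91, 91, 92, 93, 92, 92, 93, 93, 92, 92, 93, 92, 91, 93, 95, 98, 95, 97, 106, 111, 121]
224 [93, 91, 88, 90, 91, 91, 92, 92, 91, 92, 93, 92, 93, 92, 93, 92, 93, 92, 90, 94, 104, 112, 120, 138, 149, 150]
225 [94, 92, 89, 90, 90, 91, 92, 93, 92, 94, 92, 92, 93, 93, 93, 92, 93, 91, 91, 104, 134, 148, 151, 156, 158, 158]
[539.61 224.73  98.21] [ 0.39  0.01 -1.5 ] [ 2.56  1.83 -0.  ]
```

```bash
for i in 1; do :; done; echo '[{"sy":0.7,"sz":1,"jaw":0},{"jaw":0},{"jaw":0}]' | python3 -m crank
```

```text
time: 8.35
eef_pos: [540.3, 224.5, 97.2]
ee_rot: [2.557, 1.825, -0.0]
wrist_force: [0.3, -0.4, -0.5]
gripper_width: 0.125
gripper_force: 78.2
```

```bash
echo '[{"sz":1,"jaw":0},{"jaw":0}]' | python3 -m crank
```

```text
time: 8.55
eef_pos: [540.4, 224.5, 96.3]
ee_rot: [2.557, 1.825, 0.0]
wrist_force: [0.3, 0.3, -0.6]
gripper_width: 0.121
gripper_force: 78.3
```

```bash
echo '[{"sz":1,"jaw":0},{"jaw":0}]' | python3 -m crank
```

```text
time: 8.75
eef_pos: [540.5, 224.6, 96.1]
ee_rot: [2.557, 1.825, 0.001]
wrist_force: [-1.3, -0.8, 4.2]
gripper_width: 0.126
gripper_force: 79.3
```

Contact, at about 5 N. Adding a little at a time.

```bash
echo '[{"sz":0.5,"jaw":0},{"jaw":0}]' | python3 -m crank
```

```text
time: 8.95
eef_pos: [540.6, 224.6, 96.1]
ee_rot: [2.557, 1.825, 0.002]
wrist_force: [-2.8, -0.4, 7.2]
gripper_width: 0.128
gripper_force: 79.6
```

```bash
echo '[{"sy":-0.2,"sz":0.5,"jaw":0},{"jaw":0}]' | python3 -m crank
```

```text
time: 9.15
eef_pos: [540.6, 224.7, 96.0]
ee_rot: [2.556, 1.825, 0.003]
wrist_force: [-2.1, -1.3, 10.6]
gripper_width: 0.127
gripper_force: 79.8
```

```bash
python3 -c "
from h import *
s=state();print(s['eef_pos'],s['wrist_force'],s['ee_rot'],s['time'])
for i in range(4): capture('wrist'); print(state()['wrist_force'],state()['time'])"
```

```text
[540.59934038 224.71027755  96.0187685 ] [-2.12724769 -1.28523229 10.61540385] [2.55630037e+00 1.82470375e+00 2.54168763e-03] 9.15
[-3.103172   -0.13570763  9.72948168] 9.2
[-3.5156467  -1.40231731 10.00493883] 9.25
[-3.03107787 -1.29130186 10.61750156] 9.3
[-3.53988342 -0.73142966 10.20892292] 9.35
```

Contact is about 11.5 N. Holding.

```bash
echo '[{"jaw":0},{"jaw":0},{"jaw":0},{"jaw":0},{"jaw":0},{"jaw":0}]' | python3 -m crank; python3 -c "
from h import *
for i in range(4): capture('wrist'); print(state()['wrist_force'],state()['time'])"; echo '[{"jaw":0},{"jaw":0},{"jaw":0},{"jaw":0},{"jaw":0},{"jaw":0},{"jaw":0},{"jaw":0}]' | python3 -m crank;echo '[{"jaw":0},{"jaw":0},{"jaw":0},{"jaw":0},{"jaw":0},{"jaw":0},{"jaw":0}]' | python3 -m crank
```

```text
time: 9.95
eef_pos: [540.6, 224.7, 96.0]
ee_rot: [2.556, 1.825, 0.003]
wrist_force: [-2.7, -1.0, 9.9]
gripper_width: 0.126
gripper_force: 79.8
[-2.57204345 -0.35833851  9.7783044 ] 10.0
[-2.74797814 -0.50992428 10.56959934] 10.05
[-3.18156506 -1.10515195 10.92333924] 10.1
[-3.10029792 -0.4266617  10.35610593] 10.15
time: 10.95
eef_pos: [540.6, 224.7, 96.0]
ee_rot: [2.556, 1.825, 0.003]
wrist_force: [-2.7, -1.2, 10.9]
gripper_width: 0.125
gripper_force: 79.8
time: 11.65
eef_pos: [540.6, 224.7, 96.0]
ee_rot: [2.556, 1.825, 0.003]
wrist_force: [-2.3, -0.3, 10.0]
gripper_width: 0.125
gripper_force: 79.8
```

Held 2.5 s at a steady force. Lifting straight off.

```bash
echo '[{"sz":-3,"jaw":0},{"sz":-6,"jaw":0},{"sz":-12,"jaw":0},{"sz":-20,"jaw":0},{"sz":-25,"jaw":0},{"sz":-25,"jaw":0},{"sz":-10,"jaw":0},{"jaw":0}]' | python3 -m crank
python3 - <<'E'
from dot import *
import json
c=capture('wrist');im=c['color'];cv2.imwrite("pics/wrist6.png",im);sd=capture('side');pickle.dump(sd,open("side6.pkl","wb"));cv2.imwrite("pics/side6.png",sd["color"])
s=state();m=R.from_rotvec(s["ee_rot"]).as_matrix();print(s['eef_pos'],m,s['wrist_force'])
g=np.array(json.load(open("grasp.json"))[0]);print("to grasp in tool",m.T@(g-s["eef_pos"]))
w=pickle.load(open("wrist2.pkl","rb"))
cv2.imwrite("pics/crop6.png",np.hstack([cv2.resize(im[100:250,240:400],(400,375)),cv2.resize(sd["color"][60:210,180:340],(400,375))]))
E
```

```text
time: 12.45
eef_pos: [541.5, 225.0, 197.3]
ee_rot: [2.556, 1.824, 0.006]
wrist_force: [0.8, -0.2, -1.2]
gripper_width: 0.126
gripper_force: 78.3
[539.86 224.53 194.53] [[ 0.32  0.95 -0.  ]
 [ 0.95 -0.32 -0.  ]
 [-0.   -0.   -1.  ]] [-0.23  0.52 -0.89]
to grasp in tool [-359.83  159.24  118.17]
```

View pics/crop6.png

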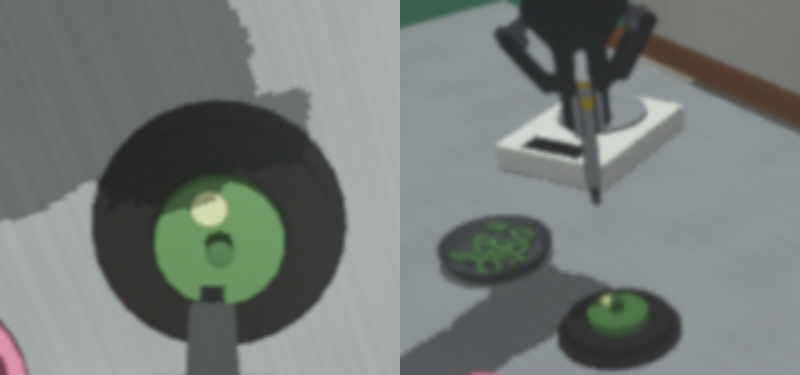

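The dot is clean at wrist (323,183), the button is still seated, and the punch is held upright. Returning to the stand.

```bash
echo '[{"sx":-20,"sy":9,"jaw":0},{"sx":-40,"sy":17.7,"jaw":0},{"sx":-40,"sy":17.7,"jaw":0},{"sx":-40,"sy":17.7,"jaw":0},{"sx":-40,"sy":17.7,"jaw":0},{"sx":-40,"sy":17.7,"jaw":0},{"sx":-40,"sy":17.7,"jaw":0},{"sx":-40,"sy":17.7,"jaw":0}]' | python3 -m crank >/dev/null
echo '[{"sx":-35,"sy":15,"jaw":0},{"sx":-20,"sy":9,"sz":5,"jaw":0},{"sx":-5,"sy":2.3,"sz":15,"jaw":0},{"sz":20,"jaw":0},{"sz":10,"jaw":0},{"jaw":0},{"jaw":0},{"jaw":0}]' | python3 -m crank
python3 - <<'E'
from dot import *
import json
np.set_printoptions(precision=3,suppress=True)
c=capture('wrist');im=c['color'];cv2.imwrite("pics/wrist7.png",im)
for n in("scene","side"):
    k=capture(n);pickle.dump(k,open(n+"7.pkl","wb"));cv2.imwrite(f"pics/{n}7.png",k["color"])
s=state();m=R.from_rotvec(s["ee_rot"]).as_matrix();print(s['eef_pos'],s["ee_rot"],s['wrist_force'])
g=np.array(json.load(open("grasp.json"))[0]);print("to grasp in tool",m.T@(g-s["eef_pos"]))
f=lambda i,x,y,w,h:cv2.resize(i[y:y+h,x:x+w],(400,300),interpolation=cv2.INTER_CUBIC)
a,b=[cv2.imread(f"pics/{n}7.png") for n in("scene","side")]
cv2.imwrite("pics/crop7.png",np.vstack([np.hstack([f(im,220,80,200,150),f(im,270,130,100,75)]),np.hstack([f(a,205,205,80,60),f(b,370,190,80,60)])]))
E
```

```text
time: 14.15
eef_pos: [574.3, -167.5, 146.1]
ee_rot: [2.556, 1.825, 0.001]
wrist_force: [0.5, -0.0, -1.1]
gripper_width: 0.124
gripper_force: 78.3
[ 574.346 -167.664  146.278] [2.555 1.825 0.001] [ 0.372 -0.113 -1.184]
to grasp in tool [-0.183 -1.032 69.816]
```

View pics/crop7.png

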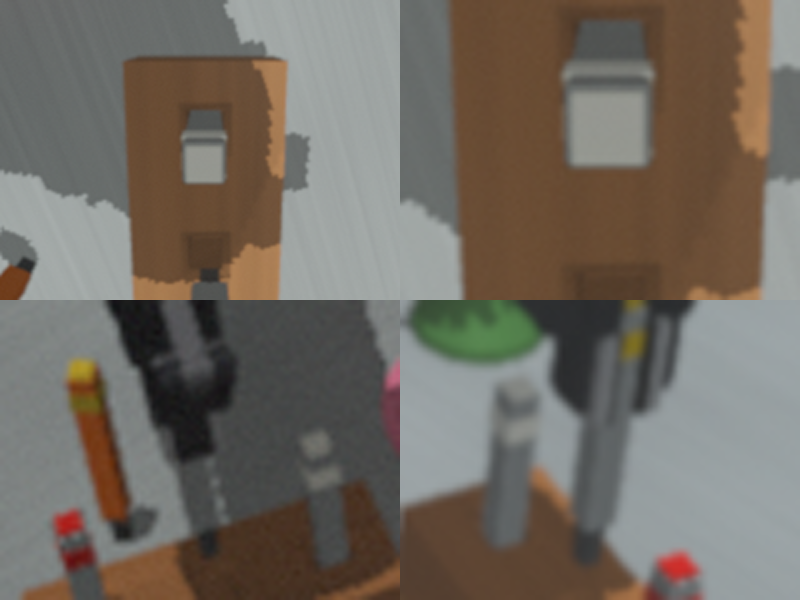

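The tip is centred above the middle hole (crop hole x 207, tip 210, about 1 mm), matching the recorded grasp pose offset of (-0.2,-1.0). Correcting and lowering.

```bash
echo '[{"sx":-0.2,"sy":-1,"sz":8,"jaw":0},{"sz":8,"jaw":0},{"sz":8,"jaw":0},{"sz":6,"jaw":0},{"sz":6,"jaw":0},{"sz":4,"jaw":0},{"jaw":0},{"jaw":0}]' | python3 -m crank
```

```text
time: 15.1
eef_pos: [572.7, -167.5, 105.4]
ee_rot: [2.557, 1.825, 0.0]
wrist_force: [0.2, 0.3, -1.8]
gripper_width: 0.129
gripper_force: 78.3
```

```bash
echo '[{"sz":4,"jaw":0},{"sz":4,"jaw":0},{"jaw":0}]' | python3 -m crank
```

```text
time: 15.4
eef_pos: [572.2, -167.3, 96.6]
ee_rot: [-2.556, -1.825, 0.001]
wrist_force: [0.2, 0.4, -0.9]
gripper_width: 0.128
gripper_force: 78.3
```

```bash
echo '[{"sy":0.4,"sz":4,"jaw":0},{"sz":4,"jaw":0},{"sz":4,"jaw":0},{"sz":3,"jaw":0},{"jaw":0},{"jaw":0}]' | python3 -m crank
```

```text
time: 16.0
eef_pos: [573.0, -167.6, 82.2]
ee_rot: [-2.557, -1.825, 0.0]
wrist_force: [1.2, -0.3, -2.0]
gripper_width: 0.127
gripper_force: 78.3
```

```bash
echo '[{"sz":2,"jaw":0},{"sz":2,"jaw":0},{"jaw":0},{"jaw":0}]' | python3 -m crank
```

```text
time: 16.4
eef_pos: [573.0, -167.6, 78.2]
ee_rot: [-2.557, -1.825, 0.0]
wrist_force: [0.2, 1.0, -1.3]
gripper_width: 0.129
gripper_force: 78.3
```

```bash
echo '[{"sz":1,"jaw":0},{"sz":1,"jaw":0},{"jaw":0},{"jaw":0}]' | python3 -m crank
```

```text
time: 16.8
eef_pos: [573.2, -167.6, 76.5]
ee_rot: [2.557, 1.825, 0.0]
wrist_force: [-0.9, 0.1, 0.1]
gripper_width: 0.125
gripper_force: 78.5
```

Floor reached: 76.5 with light contact, the same height as at the grasp. Opening slowly to 0.7 to stay clear of the decoy, then rising.

```bash
echo '[{"jaw":0.15},{"jaw":0.2},{"jaw":0.3},{"jaw":0.5},{"jaw":0.7},{"jaw":0.7},{"jaw":0.7},{"jaw":0.7}]' | python3 -m crank 20
echo '[{"sz":-10,"jaw":0.7},{"sz":-25,"jaw":0.7},{"sz":-40,"jaw":0.7},{"sz":-40,"jaw":0.7},{"sz":-35,"jaw":0.7},{"jaw":0.7},{"jaw":0.7},{"jaw":0.7}]' | python3 -m crank
python3 - <<'E'
from dot import *
w=capture('wrist');a=capture('scene');b=capture('side')
for c,px in((a,"scene"),(b,"side")):
    cv2.imwrite(f"pics/{px}8.png",c["color"])
f=lambda i,x,y,w,h:cv2.resize(i[y:y+h,x:x+w],(400,300),interpolation=cv2.INTER_CUBIC)
cv2.imwrite("pics/crop8.png",np.vstack([np.hstack([f(a["color"],195,210,120,90),f(b["color"],345,200,120,90)]),np.hstack([f(a["color"],330,165,60,45),f(w["color"],220,80,200,150)])]))
print(state()["eef_pos"],state()["wrist_force"],state()["time"])
E
```

```text
time: 17.6
eef_pos: [573.1, -167.6, 76.3]
ee_rot: [2.557, 1.825, -0.0]
wrist_force: [-0.1, -0.5, -0.0]
gripper_width: 0.697
gripper_force: 0.0
time: 18.4
eef_pos: [572.4, -167.3, 225.4]
ee_rot: [-2.556, -1.824, 0.002]
wrist_force: [0.8, 1.3, -0.2]
gripper_width: 0.699
gripper_force: 0.0
[ 572.12 -167.21  224.74] [-0.48  0.68  1.17] 18.55
```

View pics/crop8.png

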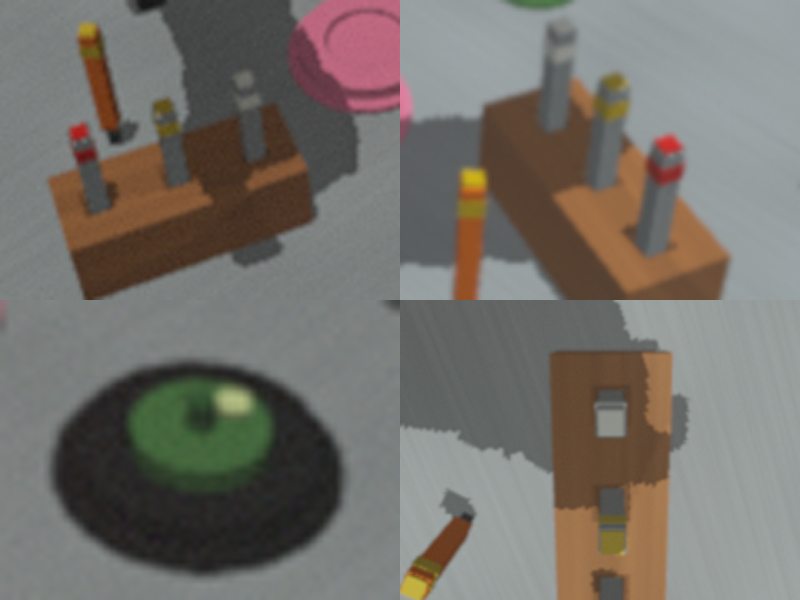

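The yellow punch is back in the middle hole at its original pixels (cap at crop (163,104) and (613,80)). The button, the other punches and the decoy are unchanged.

```bash
python3 -c "
from cell import sign_off
print(sign_off())"
```

```text
the job is handed in; nothing more can be done
None
```

I pressed the yellow-banded punch on the pale dot at about 11–12 N for 2.5 s, lifted it straight off, put it back fully home in its own hole, let go, and handed the job in; no verdict was returned.

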